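# Complete three drive-through orders with the right cup

### The job

Complete the three orders at the hand-out window: stand the tall lidded cup in the cup well of the carrier with the clear pot of doughnut balls, the medium lidded cup in that of the carrier with the square carton, and the short lidded cup in that of the carrier with the single ring doughnut. The cups are full: keep them upright, set each one gently down on the floor of its well, about in the middle, and let go. Leave the other things on the counter (the open empty cup, the sugar shaker, the sauce bottle, the jam jar) where they stand.

Things in the scene. Friction and masses are not known exactly. Their poses are not given: they have to be found in the camera images.
- tall_cup: tall drink cup with lid: off-white paper, round, 120 mm high over all, 50 mm across at the foot, widening evenly to 62 mm under the flat black lid; the lid is 66 mm across and takes up the top 12 mm. Loose, full (0.32 kg, varies by a fifth), upright in the row nearest the robot. Origin: centre of its underside, z up its axis.
- medium_cup: medium drink cup with lid: off-white paper, round, 96 mm high over all, 46 mm across at the foot, widening evenly to 58 mm under the flat black lid; the lid is 62 mm across and takes up the top 12 mm. Loose, full (0.22 kg, varies by a fifth), upright in the row nearest the robot. Origin: centre of its underside, z up its axis.
- short_cup: short drink cup with lid: off-white paper, round, 72 mm high over all, 44 mm across at the foot, widening evenly to 54 mm under the flat black lid; the lid is 58 mm across and takes up the top 12 mm. Loose, full (0.14 kg, varies by a fifth), upright in the row nearest the robot. Origin: centre of its underside, z up its axis.
- pot_carrier: order carrier: grey tray with a clear round pot of brown doughnut balls (86 mm across, top at 79 mm); fixed, 236 x 120 mm, edge 12 mm high. Cup well on the end nearer the robot: flat floor 6 mm above the counter in a raised ring, 84 mm inside, 92 mm outside, its top 14 mm above the counter. Origin: on the counter under the well's centre; x runs along the tray to the food, centred 118 mm from the well; z up.
- carton_carrier: order carrier: grey tray with a square brown food carton (92 mm square, top at 61 mm); fixed, 236 x 120 mm, edge 12 mm high. Cup well on the end nearer the robot: flat floor 6 mm above the counter in a raised ring, 84 mm inside, 92 mm outside, its top 14 mm above the counter. Origin: on the counter under the well's centre; x runs along the tray to the food, centred 118 mm from the well; z up.
- doughnut_carrier: order carrier: grey tray with one brown ring doughnut on white paper (87 mm across, top at 40 mm); fixed, 236 x 120 mm, edge 12 mm high. Cup well on the end nearer the robot: flat floor 6 mm above the counter in a raised ring, 84 mm inside, 92 mm outside, its top 14 mm above the counter. Origin: on the counter under the well's centre; x runs along the tray to the food, centred 118 mm from the well; z up.
- empty_cup: open, empty off-white paper cup without lid, 62 mm across, 90 mm high, light; a bystander in the row of cups, to be left alone. Origin: centre of its underside.
- shaker: glass sugar shaker with a steel domed top, 49 mm across, 92 mm high; a bystander in the row of cups, to be left alone. Origin: centre of its underside.
- bottle: red sauce bottle with a pointed nozzle, 40 mm across, 112 mm high; a bystander standing between two carriers, to be left alone. Origin: centre of its underside.
- jam_jar: small closed jar of dark red jam, 42 mm across, 55 mm high; a bystander standing between two carriers, to be left alone. Origin: centre of its underside.

How it is judged (in metres and radians):
At the end, for the whole second after the job is handed in: Each cup stands in the well of its own carrier (tall: pot of doughnut balls, medium: carton, short: ring doughnut), its axis within 12 mm of the well's centre, on the well's floor (within 4 mm), upright within 0.1 rad, at rest and released (horizontal distance between tall_cup and pot_carrier below 0.012 m and z of tall_cup in the frame of pot_carrier between 0.002 and 0.01 m and angle between each of tall_cup, medium_cup, short_cup's own z axis and vertical below 0.1 rad and linear speed of each of tall_cup, medium_cup, short_cup below 0.02 m/s and horizontal distance between medium_cup and carton_carrier below 0.012 m and z of medium_cup in the frame of carton_carrier between 0.002 and 0.01 m and horizontal distance between short_cup and doughnut_carrier below 0.012 m and z of short_cup in the frame of doughnut_carrier between 0.002 and 0.01 m); the robot touches nothing.
It fails at once if a lidded cup is tipped by more than 35 degrees (angle between any of tall_cup, medium_cup, short_cup's own z axis and vertical above 0.61 rad).
It fails at once if a cup is pressed hard into its carrier (over 60 N) (contact force between tall_cup and pot_carrier above 60 N or contact force between medium_cup and carton_carrier above 60 N or contact force between short_cup and doughnut_carrier above 60 N).
It fails at once if a lidded cup is let fall (moves at over 0.6 m/s, as after a fall of about 2 cm, while not held by the fingers) ((linear speed of tall_cup above 0.6 m/s and contact force between tall_cup and the fingers below 0.05 N) or (linear speed of medium_cup above 0.6 m/s and contact force between medium_cup and the fingers below 0.05 N) or (linear speed of short_cup above 0.6 m/s and contact force between short_cup and the fingers below 0.05 N)).
It fails at once if the empty cup, shaker, bottle or jam jar is moved by more than 30 mm (distance of any of empty_cup, shaker, bottle, jam_jar from where it was at the start of the episode above 0.03 m).
It also fails if it takes over 115 s, if anything falls off the work surface, if the arm or the gripper's body presses on something with over 40 N, if the wrist force passes 120 N, or if a joint passes its speed limit or range.

### The arm

A 7-joint arm with a two-finger parallel gripper is mounted at the origin on the work surface. World frame = base frame: x ahead of the robot, y to its left, z up, the work surface at z = 0. Lengths are in m, angles in degrees, forces in N, time in s.
With the tool pointing down it reaches from about 0.4 to 0.85 m from the base axis. Payload 4.4 kg.
Tool frame: the origin (TCP) lies on the centre line of the jaws, within the pads' length; the fingertips stand 25 mm ahead of it and the grasp point (between the pads) lies 6 mm ahead of it (manip.tips_ahead is the distance from the TCP to the fingertips, in m); z points along the fingers, y is the line along which they close (so a half turn about z gives the same grasp; the last joint's range is limited). The gripper opens to 94 mm and grips with 3 to 60 N. Pads are 16 mm wide; open, the fingers measure 119 mm over their backs; the gripper's body (75 mm by 177 mm) begins 78 mm behind the grasp point.
Start: joints at [62.578, 36.005, 2.206, 86.941, -1.547, 57.084, -1.146], TCP at [0.261, -0.595, 0.23] pointing down, gripper open.
Joint ranges: [-175.42, 175.42], [-21.48, 121.26], [-71.46, 75.88], [10.55, 141.38], [-63.04, 243.04], [13.31, 113.54], [-168.57, 168.57]. Speed limits (degrees/s): [147.25, 147.25, 180, 180, 180, 180, 180].

### API

Orientations are given as a 3x3 rotation matrix whose columns are the frame's x, y, z axes.
In Python, from rig import manip, optics, job, find_in, silhouettes gives the robot as it stands. The module is installed in compiled form; this text tells all that it offers.
- The arm moves only by the tool carry_out, never from a script. Its argument "rows" is one flat list of numbers, 5 for each row, row after row: the shift along the tool's x, y, z in mm, then the turn about the tool's z in rad, then the finger opening in mm, from 0 to 94. In form: [dx, dy, dz, yaw, claw, dx, dy, dz, yaw, claw, ...]. A call has exactly 5 rows; each row is the pose to reach, as a shift and turn from the pose commanded when the call began, along the tool's axes at that moment; what a row does not reach only later rows make up. A row lasts 1/10 s, in which the tool goes at most 50 mm and 8.59 degrees, less where a joint would pass 70% of its speed; a pose out of reach is approached as far as the arm can. A call with a gripper value outside its range is refused whole. The fingers move at their own pace and stop on an object; "squeeze" is the grip in N (left out, the last holds). Time passes only in rows, so rows that repeat a pose let the fingers close, or fill a call up. It gives the time, the measured TCP pose, the force, the opening and the grip force at its end, in the units of the state.
- manip.read_state(): the state, without advancing time (a new reading comes with each control period).
- optics.get_image(name): name is "side" or "top" or "wrist"; returns the picture (420x560x3 uint8, blue, green, red); there is no depth.
- optics.camera_model(name): a dict with "K" (3x3 intrinsics, pixels), "world_from_camera" (4x4, takes a point from camera to world coordinates). Camera axes: x right, y down, z forward; pixel columns grow to the right and rows downward; lengths in m; the calibration is good to about 2 mm. A picture is of the moment at which its call begins: read the wrist's pose just before it. camera_model takes no time and is no camera call; for the wrist camera it gives the pose at the moment of the call.
- job.finish_job(): hands the job in; it is judged then, once.
Trained networks look in the newest picture that a camera, given by its name, has taken for a name from the list of things; names that differ only in an ending like _2 or _b are one class to them, and where a whole thing is asked for, a point or a joint stands for the part that bears it (a point fixed in the world has none). Each returns a list of dicts, best first, with "confidence" (0 to 1); they miss things now and then, are a little off and sometimes report something else, mostly with a low value. They report only what shows in the picture. A call takes as long as a camera call.
- find_in(query, camera): "rect" ([left, top, right, bottom] in pixels, round what is visible of it).
- silhouettes(query, camera): "pixels" (420x560 bool, what is visible of it) and "rect" ([left, top, right, bottom] in pixels, round what is visible of it).
The state is a dict: "time_s": time; "joints": joint angles; "dq": joint speeds; "tau": joint torques, N m; "ee_pos": TCP position; "orientation": TCP orientation; "ft_force": force on the tool from outside, world axes, zero at the start; "wrist_torque": the same for the moment, N m; "finger_gap": finger opening in m; "finger_force": force on a finger pad.
Only numpy, scipy, OpenCV 4.12 (cv2) and the standard library are available. Lean on these libraries where they do the work, as an engineer would, in place of code of your own. Each camera call takes 0.05 s, during which the arm holds its last target. There are 200 camera calls.

## Working session

There is one attempt and no reset: what is moved stays moved. The work goes in short steps, Python scripts to look and compute and a tool call to move; the robot and the scene stay as the last step left them, time stands still between calls to the robot, and variables do not carry over. Pictures are saved under pics/ and viewed, at most 14 in all, crops included, and the job is handed in when it is done.

Besides the shell and the picture viewer there is one more tool, called after "Call:" in YAML: its name, and indented under it one key for each argument. carry_out: Moves the arm, as the interface text tells. Its arguments: {"type":"object","properties":{"rows":{"type":"array"},"squeeze":{"type":"number"}},"required":["rows"]}

```bash
mkdir -p pics; python3 - <<'E'
from rig import manip, optics, find_in, silhouettes
import cv2, numpy as np
s=manip.read_state(); print(s['time_s'],s['ee_pos'],s['orientation'],manip.tips_ahead)
for c in ['top','side']:
    cv2.imwrite(f'pics/{c}0.png',optics.get_image(c))
    m=optics.camera_model(c); print(c,np.round(m['K'],1).tolist(),np.round(m['world_from_camera'],3).tolist())
for n in ['tall_cup','medium_cup','short_cup','pot_carrier','carton_carrier','doughnut_carrier','empty_cup','shaker','bottle','jam_jar']:
    print(n,[(np.round(d['rect']).tolist(),round(d['confidence'],2)) for d in find_in(n,'top')][:3])
E
```

```text
0.0 [ 0.26055089 -0.59482677  0.22956069] [[ 9.15994869e-01  4.01189253e-01 -7.62940954e-04]
 [ 4.01189979e-01 -9.15993276e-01  1.70879298e-03]
 [-1.32994033e-05 -1.87132987e-03 -9.99998249e-01]] 0.025
top [[491.9, 0.0, 276.0], [0.0, 491.9, 208.8], [0.0, 0.0, 1.0]] [[0.003, -0.995, 0.104, 0.429], [-1.0, -0.0, 0.023, -0.008], [-0.023, -0.104, -0.994, 0.9], [0.0, 0.0, 0.0, 1.0]]
side [[457.4, 0.0, 277.7], [0.0, 457.4, 206.0], [0.0, 0.0, 1.0]] [[-0.9, -0.267, 0.345, 0.2], [-0.436, 0.556, -0.708, 0.676], [-0.003, -0.787, -0.617, 0.635], [0.0, 0.0, 0.0, 1.0]]
tall_cup [([95.0, 228.0, 152.0, 269.0], 0.61)]
medium_cup [([430.0, 242.0, 477.0, 280.0], 0.81)]
short_cup [([171.0, 240.0, 211.0, 272.0], 0.77), ([346.0, 168.0, 373.0, 190.0], 0.73)]
pot_carrier [([88.0, 57.0, 170.0, 196.0], 0.76), ([399.0, 64.0, 468.0, 192.0], 0.18)]
carton_carrier [([238.0, 72.0, 323.0, 210.0], 0.76)]
doughnut_carrier [([399.0, 64.0, 468.0, 192.0], 0.92)]
empty_cup [([350.0, 231.0, 388.0, 269.0], 0.81)]
shaker [([259.0, 237.0, 287.0, 266.0], 0.66)]
bottle [([192.0, 160.0, 221.0, 189.0], 0.76)]
jam_jar [([345.0, 167.0, 374.0, 190.0], 0.81)]
```

View pics/top0.png

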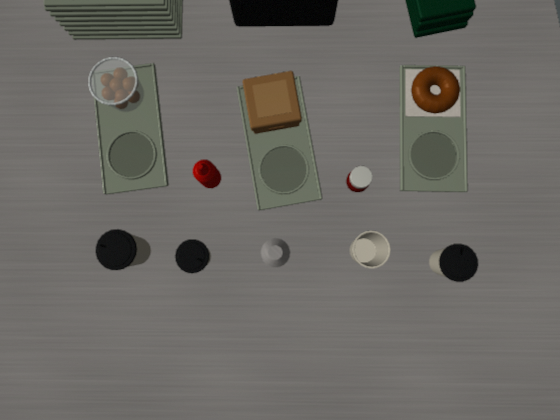

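View pics/side0.png

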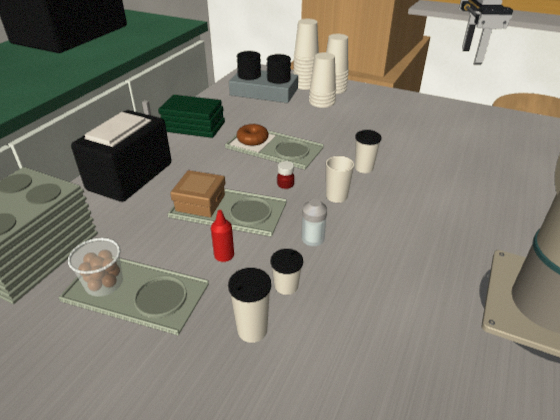

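The top view shows the pot, carton and doughnut wells at about (132,156), (284,170) and (434,156). The tall, short and medium lids are at (116,250), (192,256) and (458,262). The side view agrees with this. Next I'll turn those pixels into positions.

```bash
cat > h.py <<'E'
import numpy as np, cv2
from scipy.optimize import least_squares
from rig import manip, optics
def ray(m,uv,z):
    T=m['world_from_camera']; d=T[:3,:3]@np.linalg.inv(m['K'])@[uv[0],uv[1],1]; o=T[:3,3]
    return (o+d*(z-o[2])/d[2])[:2]
def proj(m,P):
    T=np.linalg.inv(m['world_from_camera']); q=(np.atleast_2d(P)@T[:3,:3].T+T[:3,3])@m['K'].T
    return q[:,:2]/q[:,2:]
A=np.linspace(0,2*np.pi,60)
def circ(x,y,r,z): return np.c_[x+r*np.cos(A),y+r*np.sin(A),0*A+z]
H=dict(tall=(.120,.033),medium=(.096,.031),short=(.072,.029))
def centroid(p):
    M=cv2.moments(p.astype(np.float32)); return np.array([M['m10'],M['m01']])/M['m00']
def lid(img,m,uv,k,win=45,th=45):
    """black lid near uv: centre xy (world), measured area / expected area"""
    h,r=H[k]; g=img.max(2); mask=(g<th).astype(np.uint8)
    n,L,S,C=cv2.connectedComponentsWithStats(cv2.morphologyEx(mask,cv2.MORPH_CLOSE,np.ones((5,5))))
    i=min((i for i in range(1,n) if S[i,4]>150),key=lambda i:np.hypot(*(C[i]-uv)))
    c=cv2.findContours((L==i).astype(np.uint8),0,1)[0]; c=cv2.convexHull(max(c,key=len))
    t=centroid(c)
    hull=lambda p:cv2.convexHull(np.r_[proj(m,circ(*p,r,h)),proj(m,circ(*p,r,h-.012))].astype(np.float32))
    s=least_squares(lambda p:centroid(hull(p))-t,ray(m,uv,h),x_scale=.01,diff_step=1e-2)
    return s.x,cv2.contourArea(c)/cv2.contourArea(hull(s.x))
def well(img,m,xy0,span=.012,zoff=0):
    """well ring: maximise edge strength along projected inner and outer top rims, about xy0"""
    g=cv2.GaussianBlur(cv2.cvtColor(img,cv2.COLOR_BGR2GRAY),(0,0),.8).astype(np.float32)
    e=cv2.magnitude(cv2.Sobel(g,5,1,0),cv2.Sobel(g,5,0,1))
    best=(-1,)
    for dx in np.arange(-span,span+1e-6,.001):
        for dy in np.arange(-span,span+1e-6,.001):
            p=np.r_[proj(m,circ(xy0[0]+dx,xy0[1]+dy,.042,.014)),proj(m,circ(xy0[0]+dx,xy0[1]+dy,.046,.014))].astype(np.float32)
            v=cv2.remap(e,p[:,0].reshape(-1,1),p[:,1].reshape(-1,1),1).mean()
            if v>best[0]: best=(v,xy0[0]+dx,xy0[1]+dy)
    return np.array(best[1:]),best[0],e.mean()
def totool(xy):
    """shift in tool mm from present TCP to xy"""
    s=manip.read_state(); d=np.r_[xy,s['ee_pos'][2]]-s['ee_pos']
    return np.round(1000*s['orientation'].T@d,1)
E
python3 - <<'E'
from h import *
img=optics.get_image('top'); m=optics.camera_model('top')
for k,uv in dict(tall=(116,250),short=(192,256),medium=(458,262)).items():
    x,a=lid(img,m,uv,k); print(k,x.round(4),round(a,2),totool(x))
for k,uv in dict(pot=(132,156),carton=(284,170),doughnut=(434,156)).items():
    print(k,ray(m,uv,.014).round(4),well(img,m,ray(m,uv,.014)))
for k,uv,z in [('shaker',(275,252),.09),('empty',(371,250),.09),('bottle',(201,167),.1),('jam',(360,177),.055),('potfood',(114,82),.079),('carton',(272,98),.061)]: print(k,ray(m,uv,z).round(3))
print(optics.camera_model('wrist')['world_from_camera'].round(3).tolist())
E
```

```text
tall [0.4453 0.2668] 0.88 [ 514.8 -715.8    0. ]
short [0.4356 0.1536] 0.86 [ 460.6 -616.     0. ]
medium [ 0.4263 -0.2848] 0.86 [ 276.3 -218.1    0. ]
pot [0.6189 0.2786] (array([0.62092768, 0.27864617]), np.float32(62.153), np.float32(12.203467))
carton [ 0.5924 -0.0016] (array([5.95361760e-01, 3.98364336e-04]), np.float32(38.650414), np.float32(12.203467))
doughnut [ 0.6178 -0.2742] (array([ 0.62076977, -0.27317548]), np.float32(35.85295), np.float32(12.203467))
shaker [0.442 0.012]
empty [ 0.446 -0.144]
bottle [0.582 0.135]
jam [ 0.572 -0.133]
potfood [0.736 0.293]
carton [0.712 0.019]
[[0.4, -0.885, -0.238, 0.329], [-0.916, -0.386, -0.105, -0.565], [0.001, 0.26, -0.966, 0.386], [0.0, 0.0, 0.0, 1.0]]
```

Call:
carry_out:
  rows: [20,-16,0,0,94,58,-46,0,0,94,96,-76,0,0,94,134,-106,0,0,94,172,-136,0,0,94]
  squeeze: 20

```text
time_s: 1.15
ee_pos: [0.3645, -0.4002, 0.2307]
orientation: [[0.916, 0.401, 0.001], [0.401, -0.916, -0.0], [0.0, 0.001, -1.0]]
ft_force: [1.3, -0.4, -0.1]
finger_gap: 0.0937
finger_force: 0.0
```

Call:
carry_out:
  rows: [38,-30,0,-0.14,94,74,-59,0,-0.28,94,96,-76,0,-0.42,94,104,-82,0,-0.56,94,104,-82,0,-0.7,94]

```text
time_s: 1.65
ee_pos: [0.4277, -0.2827, 0.2308]
orientation: [[0.433, 0.901, 0.001], [0.901, -0.433, 0.0], [0.001, 0.001, -1.0]]
ft_force: [-0.3, -0.4, -0.4]
finger_gap: 0.0938
finger_force: 0.0
```

Call:
carry_out:
  rows: [0,0,0,-0.14,94,0,0,0,-0.28,94,0,0,0,-0.42,94,0,0,0,-0.459,94,0,0,0,-0.459,94]

```text
time_s: 2.15
ee_pos: [0.4262, -0.2852, 0.2306]
orientation: [[-0.001, 1.0, 0.0], [1.0, 0.001, -0.0], [-0.0, 0.0, -1.0]]
ft_force: [0.4, -1.3, 0.8]
finger_gap: 0.0942
finger_force: 0.0
```

```bash
cat > look.py <<'E'
from h import *; import sys
# args: kind [lid|well] name x y  (expected world xy)
m=optics.camera_model('wrist'); img=optics.get_image('wrist')
k,n,x,y=sys.argv[1],sys.argv[2],*map(float,sys.argv[3:5])
cv2.imwrite(f'pics/{sys.argv[5]}.png',img)
s=manip.read_state(); print(s['time_s'],s['ee_pos'].round(4),s['orientation'].round(3).tolist(),s['finger_gap'])
try:
    if k=='lid': r=lid(img,m,proj(m,[x,y,H[n][0]])[0],n)
    else: r=well(img,m,[x,y])
    print(proj(m,[x,y,H.get(n,(.014,))[0]]),r,totool(r[0]))
except Exception as e: print(e)
E
python3 look.py lid medium .4263 -.2848 w1
```

```text
2.2 [ 0.4261 -0.2852  0.2306] [[0.0, 1.0, 0.0], [1.0, -0.0, -0.0], [-0.0, 0.0, -1.0]] 0.09383741175095887
[[281.98838366 213.30854902]] (array([ 0.53694992, -0.38962822]), 0.21895954293380326) [-104.4  110.9    0. ]
```

View pics/w1.png

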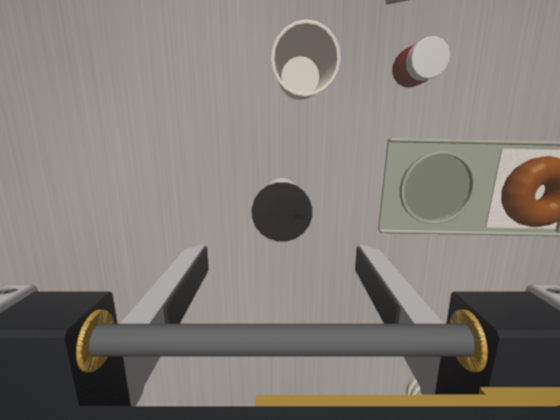

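The wrist view has the medium lid at (282,212), and the top estimate projects to (282,213), so that estimate is good. I'm descending to grip.

Call:
carry_out:
  rows: [0,0,35,0,94,0,0,75,0,94,0,0,115,0,94,0,0,150,0,94,0,0,165,0,94]
  squeeze: 20

```text
time_s: 2.7
ee_pos: [0.4246, -0.2841, 0.0627]
orientation: [[-0.0, 1.0, -0.004], [1.0, 0.0, 0.002], [0.002, -0.004, -1.0]]
ft_force: [0.4, -0.8, 0.4]
finger_gap: 0.094
finger_force: 0.0
```

Call:
carry_out:
  rows: [0,0,0,0,94,0,0,0,0,70,0,0,0,0,60,0,0,0,0,50,0,0,0,0,45]

```text
time_s: 3.2
ee_pos: [0.4267, -0.2854, 0.0664]
orientation: [[-0.001, 1.0, 0.002], [1.0, 0.001, -0.001], [-0.001, 0.002, -1.0]]
ft_force: [0.5, 1.4, -0.1]
finger_gap: 0.0655
finger_force: 0.0
```

Call:
carry_out:
  rows: [0,0,0,0,45,0,0,0,0,45,0,0,-2,0,45,0,0,-8,0,45,0,0,-15,0,45]

```text
time_s: 3.7
ee_pos: [0.4257, -0.2847, 0.0805]
orientation: [[-0.001, 1.0, -0.001], [1.0, 0.001, 0.001], [0.001, -0.001, -1.0]]
ft_force: [-0.5, -0.1, -2.6]
finger_gap: 0.0615
finger_force: 20.0
```

The gap is 61.5 mm, so the pads are touching the lid's lower edge (62 mm) instead of the paper. I'll set the cup back down and regrip squarely on the lid, where the sides are vertical.

Call:
carry_out:
  rows: [0,0,5,0,45,0,0,10,0,45,0,0,14,0,45,0,0,15,0,45,0,0,15,0,45]

```text
time_s: 4.2
ee_pos: [0.4255, -0.2849, 0.0657]
orientation: [[-0.001, 1.0, -0.001], [1.0, 0.001, 0.0], [0.0, -0.001, -1.0]]
ft_force: [-1.8, 1.0, 7.8]
finger_gap: 0.0617
finger_force: 20.0
```

Call:
carry_out:
  rows: [0,0,0,0,75,0,0,0,0,85,0,0,-8,0,85,0,0,-18,0,85,0,0,-22,0,85]

```text
time_s: 4.7
ee_pos: [0.4268, -0.2854, 0.0887]
orientation: [[-0.001, 1.0, 0.002], [1.0, 0.001, -0.001], [-0.001, 0.002, -1.0]]
ft_force: [0.1, -0.4, 0.2]
finger_gap: 0.085
finger_force: 0.0
```

Call:
carry_out:
  rows: [0,0,0,0,70,0,0,0,0,60,0,0,0,0,50,0,0,0,0,50,0,0,0,0,50]

```text
time_s: 5.2
ee_pos: [0.4259, -0.2849, 0.0873]
orientation: [[-0.001, 1.0, -0.001], [1.0, 0.001, 0.0], [0.0, -0.001, -1.0]]
ft_force: [-0.3, 0.9, 0.5]
finger_gap: 0.0616
finger_force: 20.0
```

Call:
carry_out:
  rows: [0,0,0,0,50,0,0,-4,0,50,0,0,-10,0,50,0,0,-20,0,50,0,0,-30,0,50]

```text
time_s: 5.7
ee_pos: [0.4262, -0.2849, 0.1184]
orientation: [[-0.001, 1.0, 0.0], [1.0, 0.001, 0.0], [0.0, 0.0, -1.0]]
ft_force: [0.4, -0.5, -2.3]
finger_gap: 0.0611
finger_force: 20.0
```

```bash
python3 - <<'E'
from h import *
for c in ['side']:
    i=optics.get_image(c); cv2.imwrite('pics/s1.png',cv2.resize(i[100:220,300:440],None,fx=4,fy=4))
print(manip.read_state()['ft_force'])
E
```

```text
[ 0.73917175  0.05791756 -0.96059624]
```

View pics/s1.png

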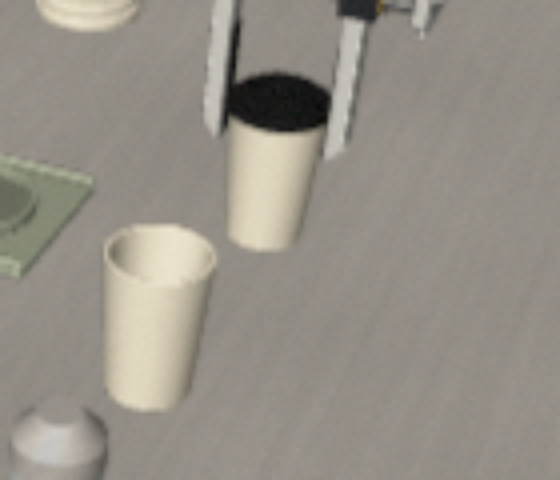

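The medium cup hangs upright between the fingers, just clear of the counter. I'm carrying it over the empty cup to the carton well.

Call:
carry_out:
  rows: [0,0,-12,0,50,0,0,-32,0,50,0,0,-55,0,50,0,0,-75,0,50,0,0,-85,0,50]

```text
time_s: 6.25
ee_pos: [0.4268, -0.2854, 0.2047]
orientation: [[-0.001, 1.0, 0.003], [1.0, 0.001, -0.002], [-0.002, 0.003, -1.0]]
ft_force: [-0.8, -0.1, -2.6]
finger_gap: 0.0614
finger_force: 20.0
```

Call:
carry_out:
  rows: [9,5,0,0,50,26,15,0,0,50,47,28,0,0,50,69,41,0,0,50,90,54,0,0,50]

```text
time_s: 6.75
ee_pos: [0.48, -0.1928, 0.2014]
orientation: [[-0.002, 1.0, -0.002], [1.0, 0.002, 0.001], [0.001, -0.002, -1.0]]
ft_force: [-0.0, 0.9, -2.8]
finger_gap: 0.0614
finger_force: 20.0
```

Call:
carry_out:
  rows: [22,13,0,0,50,43,26,0,0,50,65,38,0,0,50,87,51,0,0,50,108,64,0,0,50]

```text
time_s: 7.25
ee_pos: [0.5436, -0.0846, 0.2013]
orientation: [[-0.002, 1.0, -0.002], [1.0, 0.002, 0.001], [0.001, -0.002, -1.0]]
ft_force: [-0.2, -1.3, -2.9]
finger_gap: 0.0617
finger_force: 20.0
```

Call:
carry_out:
  rows: [22,13,0,0,50,44,26,0,0,50,64,38,0,0,50,79,47,0,0,50,87,51,0,0,50]

```text
time_s: 7.75
ee_pos: [0.595, 0.0027, 0.2016]
orientation: [[-0.003, 1.0, -0.001], [1.0, 0.003, 0.001], [0.001, -0.001, -1.0]]
ft_force: [-1.0, 0.4, -2.3]
finger_gap: 0.0612
finger_force: 20.0
```

```bash
python3 look.py well carton .5955 .0005 w2
```

```text
7.8 [0.5954 0.0034 0.2018] [[-0.004, 1.0, -0.0], [1.0, 0.004, 0.002], [0.002, -0.0, -1.0]] 0.06120413605654712
[[282.33115417 204.16484334]] (array([5.955e-01, 5.000e-04]), np.float32(40.715755), np.float32(18.321304)) [-2.9  0.1 -0. ]
```

View pics/w2.png

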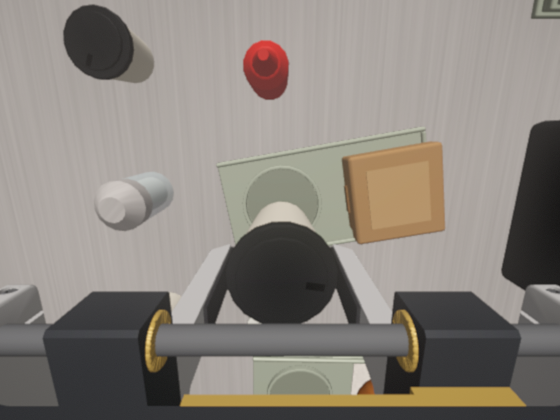

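The wrist view shows the cup above the carton well, whose centre (282,203) matches the projected (282,204). I'm lowering it.

Call:
carry_out:
  rows: [-3,0,15,0,50,-3,0,40,0,50,-3,0,65,0,50,-3,0,85,0,50,-3,0,98,0,50]

```text
time_s: 8.3
ee_pos: [0.5934, -0.0043, 0.1028]
orientation: [[0.0, 1.0, -0.003], [1.0, -0.0, -0.001], [-0.001, -0.003, -1.0]]
ft_force: [0.9, 0.7, -1.9]
finger_gap: 0.0614
finger_force: 20.0
```

Call:
carry_out:
  rows: [0,0,2,0,50,0,0,4,0,50,0,0,6,0,50,0,0,8,0,50,0,0,8,0,50]

```text
time_s: 8.8
ee_pos: [0.5951, -0.0029, 0.0969]
orientation: [[-0.001, 1.0, 0.001], [1.0, 0.001, -0.0], [-0.0, 0.001, -1.0]]
ft_force: [-0.1, -0.2, -1.7]
finger_gap: 0.0614
finger_force: 20.0
```

Call:
carry_out:
  rows: [0,0,0.5,0,50,0,0,1,0,50,0,0,1.5,0,50,0,0,2,0,50,0,0,2,0,50]

```text
time_s: 9.3
ee_pos: [0.5948, -0.0028, 0.0944]
orientation: [[-0.001, 1.0, -0.0], [1.0, 0.001, -0.0], [-0.0, -0.0, -1.0]]
ft_force: [-0.0, -0.5, -2.5]
finger_gap: 0.0613
finger_force: 20.0
```

Call:
carry_out:
  rows: [2,0,0,0,50,3,0,0.5,0,50,3,0,1,0,50,3,0,1.5,0,50,3,0,1.5,0,50]

```text
time_s: 9.8
ee_pos: [0.5949, 0.0003, 0.0933]
orientation: [[-0.001, 1.0, 0.0], [1.0, 0.001, 0.0], [0.0, 0.0, -1.0]]
ft_force: [-1.5, 0.4, 0.8]
finger_gap: 0.0611
finger_force: 20.0
```

Call:
carry_out:
  rows: [0,0,0,0,66,0,0,0,0,75,0,0,0,0,85,0,0,-5,0,85,0,0,-20,0,85]

```text
time_s: 10.3
ee_pos: [0.5939, 0.0001, 0.1123]
orientation: [[-0.001, 1.0, -0.003], [1.0, 0.001, -0.0], [-0.0, -0.003, -1.0]]
ft_force: [0.1, 0.6, 0.6]
finger_gap: 0.085
finger_force: 0.0
```

Call:
carry_out:
  rows: [0,0,-25,0,90,0,0,-55,0,90,0,0,-85,0,90,0,0,-110,0,90,0,0,-116,0,90]

```text
time_s: 10.8
ee_pos: [0.5967, 0.0004, 0.2323]
orientation: [[-0.001, 1.0, 0.006], [1.0, 0.001, 0.0], [0.0, 0.006, -1.0]]
ft_force: [-0.2, -0.0, -0.2]
finger_gap: 0.0902
finger_force: 0.0
```

Call:
carry_out:
  rows: [20,-21,0,0,94,52,-54,0,0,94,84,-87,0,0,94,116,-120,0,0,94,138,-143,0,0,94]

```text
time_s: 11.3
ee_pos: [0.4488, 0.1398, 0.2283]
orientation: [[-0.003, 1.0, -0.002], [1.0, 0.003, 0.0], [0.0, -0.002, -1.0]]
ft_force: [0.6, 0.0, -0.0]
finger_gap: 0.0941
finger_force: 0.0
```

Call:
carry_out:
  rows: [12,-13,0,0,94,15,-16,0,0,94,15,-16,0,0,94,15,-16,0,0,94,15,-16,0,0,94]

```text
time_s: 11.8
ee_pos: [0.4366, 0.152, 0.2287]
orientation: [[0.001, 1.0, -0.0], [1.0, -0.001, -0.0], [-0.0, -0.0, -1.0]]
ft_force: [-0.1, 0.1, -0.6]
finger_gap: 0.0938
finger_force: 0.0
```

```bash
python3 look.py lid short .4356 .1536 w3; python3 - <<'E'
from h import *
img=optics.get_image('top'); m=optics.camera_model('top'); cv2.imwrite('pics/t3.png',img)
H['medium']=(.102,.031)
print(lid(img,m,proj(m,[.5955,.0005,.102])[0],'medium'))
E
```

```text
11.85 [0.4365 0.1521 0.2288] [[0.001, 1.0, 0.0], [1.0, -0.001, -0.0], [-0.0, 0.0, -1.0]] 0.09399210793564473
[[280.84355351 206.90053726]] (array([0.55869168, 0.02861976]), 0.21575718508524078) [-123.3  122.3    0. ]
(array([0.59339863, 0.00088568]), 0.8780083137633025)
```

View pics/w3.png

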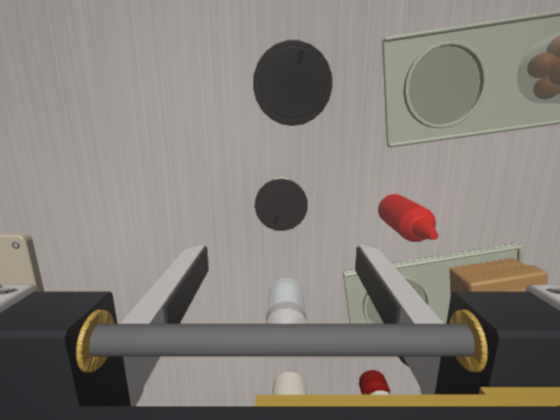

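View pics/t3.png

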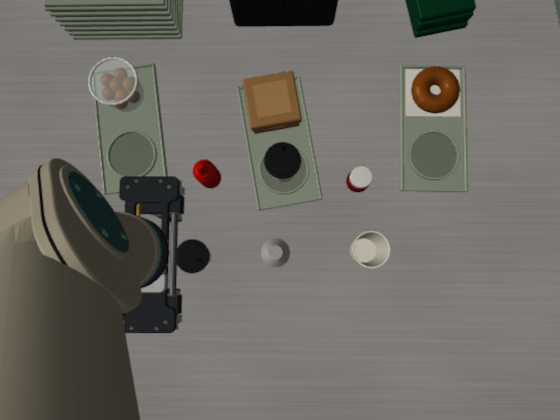

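The medium cup stands in the carton well, with its top-view lid within 2–3 mm of the well's centre. In the wrist view the short lid is at (281,205), against a predicted (281,207). Gripping the short cup next.

Call:
carry_out:
  rows: [1,-1,35,0,94,2,-1,75,0,94,2,-1,115,0,94,2,-1,150,0,94,2,-1,165,0,94]
  squeeze: 18

```text
time_s: 12.4
ee_pos: [0.4336, 0.1539, 0.0612]
orientation: [[-0.0, 1.0, -0.004], [1.0, 0.0, -0.002], [-0.002, -0.004, -1.0]]
ft_force: [-0.9, 0.1, 1.0]
finger_gap: 0.094
finger_force: 0.0
```

Call:
carry_out:
  rows: [0,0,0,0,80,0,0,0,0,65,0,0,0,0,55,0,0,0,0,45,0,0,0,0,45]

```text
time_s: 12.9
ee_pos: [0.4354, 0.1552, 0.0649]
orientation: [[-0.001, 1.0, 0.002], [1.0, 0.001, 0.001], [0.001, 0.002, -1.0]]
ft_force: [0.9, 0.1, 1.2]
finger_gap: 0.0575
finger_force: 16.6
```

Call:
carry_out:
  rows: [0,0,0,0,45,0,0,0,0,45,0,0,-4,0,45,0,0,-14,0,45,0,0,-25,0,45]

```text
time_s: 13.4
ee_pos: [0.4343, 0.1549, 0.0896]
orientation: [[-0.001, 1.0, -0.001], [1.0, 0.001, -0.0], [-0.0, -0.001, -1.0]]
ft_force: [-0.6, -0.4, -1.0]
finger_gap: 0.0574
finger_force: 18.0
```

Call:
carry_out:
  rows: [0,0,-12,0,45,0,0,-35,0,45,0,0,-60,0,45,0,0,-80,0,45,0,0,-90,0,45]

```text
time_s: 13.9
ee_pos: [0.4354, 0.1553, 0.1813]
orientation: [[-0.001, 1.0, 0.003], [1.0, 0.001, 0.001], [0.001, 0.003, -1.0]]
ft_force: [0.5, 0.5, -1.1]
finger_gap: 0.0571
finger_force: 18.0
```

Call:
carry_out:
  rows: [-7,3,0,0,45,-23,10,0,0,45,-44,19,0,0,45,-69,30,0,0,45,-94,41,0,0,45]

```text
time_s: 14.4
ee_pos: [0.4754, 0.0594, 0.178]
orientation: [[-0.001, 1.0, -0.002], [1.0, 0.001, -0.001], [-0.001, -0.002, -1.0]]
ft_force: [0.5, -0.6, -1.9]
finger_gap: 0.0574
finger_force: 18.0
```

Call:
carry_out:
  rows: [-26,11,0,0,45,-51,22,0,0,45,-77,33,0,0,45,-103,45,0,0,45,-128,56,0,0,45]

```text
time_s: 14.9
ee_pos: [0.5314, -0.0689, 0.1777]
orientation: [[-0.0, 1.0, -0.002], [1.0, 0.0, -0.0], [-0.0, -0.002, -1.0]]
ft_force: [0.5, 0.6, -1.9]
finger_gap: 0.057
finger_force: 18.0
```

Call:
carry_out:
  rows: [-26,11,0,0,45,-51,22,0,0,45,-77,33,0,0,45,-103,45,0,0,45,-128,56,0,0,45]

```text
time_s: 15.4
ee_pos: [0.5873, -0.1968, 0.1774]
orientation: [[-0.0, 1.0, -0.003], [1.0, 0.0, 0.0], [0.0, -0.003, -1.0]]
ft_force: [0.9, 0.7, -1.8]
finger_gap: 0.0573
finger_force: 18.0
```

Call:
carry_out:
  rows: [-24,10,0,0,45,-45,19,0,0,45,-62,26,0,0,45,-73,31,0,0,45,-78,33,0,0,45]

```text
time_s: 15.9
ee_pos: [0.6205, -0.2743, 0.1776]
orientation: [[0.001, 1.0, -0.002], [1.0, -0.001, 0.0], [0.0, -0.002, -1.0]]
ft_force: [-0.1, 0.2, -1.0]
finger_gap: 0.0575
finger_force: 18.0
```

Call:
carry_out:
  rows: [0,0,0,0,45,0,0,0,0,45,0,0,0,0,45,0,0,0,0,45,0,0,0,0,45]

```text
time_s: 16.4
ee_pos: [0.6212, -0.2723, 0.1792]
orientation: [[-0.002, 1.0, 0.0], [1.0, 0.002, 0.0], [0.0, 0.0, -1.0]]
ft_force: [-0.6, -0.1, -1.1]
finger_gap: 0.0573
finger_force: 18.0
```

```bash
python3 look.py well doughnut .6208 -.2732 w4
```

```text
16.45 [ 0.6212 -0.2724  0.1792] [[-0.001, 1.0, 0.0], [1.0, 0.001, -0.0], [-0.0, 0.0, -1.0]] 0.057436911405701584
[[281.39830106 207.40212836]] (array([ 0.6198, -0.2732]), np.float32(38.128258), np.float32(19.084051)) [-0.8 -1.4 -0. ]
```

View pics/w4.png

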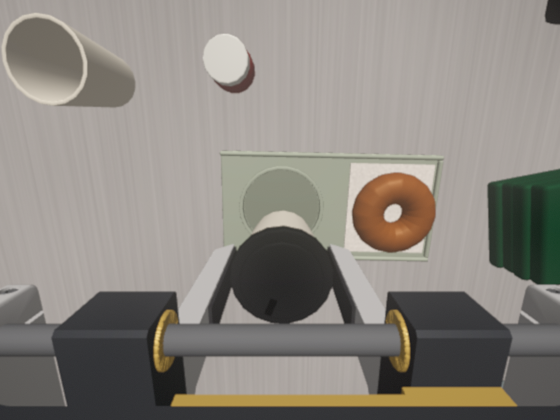

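The short cup is above the doughnut well, centred at about (281,207) as projected. I'm lowering it.

Call:
carry_out:
  rows: [-1,-1,15,0,45,-1,-1,40,0,45,-1,-1,65,0,45,-1,-1,88,0,45,-1,-1,100,0,45]

```text
time_s: 16.95
ee_pos: [0.6182, -0.2733, 0.0758]
orientation: [[-0.001, 1.0, -0.004], [1.0, 0.001, 0.001], [0.001, -0.004, -1.0]]
ft_force: [-0.4, -0.4, -1.5]
finger_gap: 0.0574
finger_force: 18.0
```

Call:
carry_out:
  rows: [0,0,1,0,45,0,0,3,0,45,0,0,5,0,45,0,0,6.5,0,45,0,0,7,0,45]

```text
time_s: 17.45
ee_pos: [0.6205, -0.274, 0.0726]
orientation: [[-0.001, 1.0, 0.001], [1.0, 0.001, -0.0], [-0.0, 0.001, -1.0]]
ft_force: [-0.4, 0.3, -1.2]
finger_gap: 0.0574
finger_force: 18.0
```

Call:
carry_out:
  rows: [0,0,0.5,0,45,0,0,1,0,45,0,0,1.5,0,45,0,0,2,0,45,0,0,2,0,45]

```text
time_s: 17.95
ee_pos: [0.6204, -0.274, 0.0709]
orientation: [[-0.001, 1.0, 0.001], [1.0, 0.001, -0.0], [-0.0, 0.001, -1.0]]
ft_force: [-1.1, -0.5, 4.4]
finger_gap: 0.0572
finger_force: 18.0
```

Call:
carry_out:
  rows: [0,0,0,0,66,0,0,0,0,75,0,0,0,0,85,0,0,-5,0,85,0,0,-20,0,85]

```text
time_s: 18.45
ee_pos: [0.619, -0.2734, 0.0891]
orientation: [[-0.001, 1.0, -0.003], [1.0, 0.001, 0.001], [0.001, -0.003, -1.0]]
ft_force: [-1.1, -0.1, 0.4]
finger_gap: 0.0848
finger_force: 0.0
```

Call:
carry_out:
  rows: [0,0,-30,0,94,0,0,-70,0,94,0,0,-110,0,94,0,0,-135,0,94,0,0,-140,0,94]

```text
time_s: 18.95
ee_pos: [0.6224, -0.2744, 0.2354]
orientation: [[-0.001, 1.0, 0.008], [1.0, 0.001, -0.003], [-0.003, 0.008, -1.0]]
ft_force: [0.7, 0.1, -0.5]
finger_gap: 0.094
finger_force: 0.0
```

Call:
carry_out:
  rows: [19,-6,0,0,94,57,-18,0,0,94,100,-32,0,0,94,143,-46,0,0,94,186,-60,0,0,94]

```text
time_s: 19.45
ee_pos: [0.5586, -0.0863, 0.2296]
orientation: [[-0.001, 1.0, -0.001], [1.0, 0.001, 0.0], [0.0, -0.001, -1.0]]
ft_force: [-0.0, 0.8, 0.0]
finger_gap: 0.094
finger_force: 0.0
```

Call:
carry_out:
  rows: [43,-14,0,0,94,86,-28,0,0,94,128,-42,0,0,94,171,-55,0,0,94,214,-69,0,0,94]

```text
time_s: 19.95
ee_pos: [0.4896, 0.1274, 0.2298]
orientation: [[-0.001, 1.0, -0.0], [1.0, 0.001, -0.0], [-0.0, -0.0, -1.0]]
ft_force: [0.9, 0.6, 0.4]
finger_gap: 0.0942
finger_force: 0.0
```

Call:
carry_out:
  rows: [43,-14,0,0,94,85,-28,0,0,94,115,-37,0,0,94,133,-43,0,0,94,141,-46,0,0,94]

```text
time_s: 20.45
ee_pos: [0.4432, 0.2691, 0.2298]
orientation: [[-0.005, 1.0, -0.001], [1.0, 0.005, 0.001], [0.001, -0.001, -1.0]]
ft_force: [0.1, -0.1, 0.0]
finger_gap: 0.0941
finger_force: 0.0
```

Call:
carry_out:
  rows: [0,0,0,0,94,0,0,0,0,94,0,0,0,0,94,0,0,0,0,94,0,0,0,0,94]

```text
time_s: 20.95
ee_pos: [0.445, 0.2662, 0.23]
orientation: [[0.001, 1.0, 0.0], [1.0, -0.001, -0.0], [-0.0, 0.0, -1.0]]
ft_force: [0.4, 0.3, 0.7]
finger_gap: 0.0941
finger_force: 0.0
```

```bash
python3 look.py lid tall .4453 .2668 w5
```

```text
21.0 [0.4449 0.2665 0.23  ] [[0.0, 1.0, 0.0], [1.0, -0.0, -0.0], [-0.0, 0.0, -1.0]] 0.09396017254409929
[[282.25642519 219.84734574]] (array([0.54714725, 0.17449955]), 0.1508816883421362) [-92.  102.2   0. ]
```

View pics/w5.png

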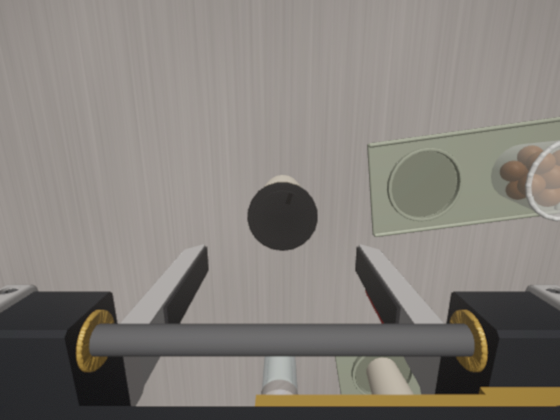

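The tall lid is at (282,216), against a predicted (282,220), so it sits about 1.5 mm to the left. Gripping it.

Call:
carry_out:
  rows: [1,0,25,0,94,2,0,55,0,94,2,0,85,0,94,2,0,108,0,94,2,0,118,0,94]
  squeeze: 28

```text
time_s: 21.5
ee_pos: [0.4437, 0.2681, 0.1101]
orientation: [[-0.001, 1.0, -0.003], [1.0, 0.001, -0.002], [-0.002, -0.003, -1.0]]
ft_force: [-0.6, 1.0, 0.5]
finger_gap: 0.094
finger_force: 0.0
```

Call:
carry_out:
  rows: [0,0,0,0,85,0,0,0,0,70,0,0,0,0,60,0,0,0,0,50,0,0,0,0,50]

```text
time_s: 22.0
ee_pos: [0.4454, 0.2694, 0.113]
orientation: [[-0.001, 1.0, 0.002], [1.0, 0.001, 0.001], [0.001, 0.002, -1.0]]
ft_force: [0.5, 0.9, 4.9]
finger_gap: 0.0653
finger_force: 28.0
```

Call:
carry_out:
  rows: [0,0,0,0,50,0,0,0,0,50,0,0,-4,0,50,0,0,-14,0,50,0,0,-25,0,50]

```text
time_s: 22.5
ee_pos: [0.444, 0.2686, 0.1373]
orientation: [[-0.001, 1.0, -0.001], [1.0, 0.001, -0.001], [-0.001, -0.001, -1.0]]
ft_force: [0.1, -0.3, -3.1]
finger_gap: 0.065
finger_force: 28.0
```

Call:
carry_out:
  rows: [0,0,-8,0,50,0,0,-18,0,50,0,0,-23,0,50,0,0,-25,0,50,0,0,-25,0,50]

```text
time_s: 23.0
ee_pos: [0.4447, 0.269, 0.1622]
orientation: [[-0.001, 1.0, 0.0], [1.0, 0.001, 0.0], [0.0, 0.0, -1.0]]
ft_force: [0.2, 0.1, -4.4]
finger_gap: 0.0653
finger_force: 28.0
```

Call:
carry_out:
  rows: [0,7,0,0,50,1,21,0,0,50,2,41,0,0,50,3,63,0,0,50,5,85,0,0,50]

```text
time_s: 23.5
ee_pos: [0.5307, 0.2736, 0.1613]
orientation: [[-0.001, 1.0, -0.001], [1.0, 0.001, -0.001], [-0.001, -0.001, -1.0]]
ft_force: [-0.4, 0.1, -3.3]
finger_gap: 0.0651
finger_force: 28.0
```

Call:
carry_out:
  rows: [1,22,0,0,50,2,44,0,0,50,3,64,0,0,50,4,80,0,0,50,5,91,0,0,50]

```text
time_s: 24.0
ee_pos: [0.6221, 0.2783, 0.1608]
orientation: [[0.0, 1.0, -0.0], [1.0, -0.0, -0.001], [-0.001, -0.0, -1.0]]
ft_force: [-0.8, -0.6, -2.5]
finger_gap: 0.0647
finger_force: 28.0
```

Call:
carry_out:
  rows: [0,0,0,0,50,0,0,0,0,50,0,0,0,0,50,0,0,0,0,50,0,0,0,0,50]

```text
time_s: 24.5
ee_pos: [0.6202, 0.2793, 0.1622]
orientation: [[-0.001, 1.0, -0.0], [1.0, 0.001, -0.0], [-0.0, -0.0, -1.0]]
ft_force: [-0.2, -0.6, -4.7]
finger_gap: 0.0653
finger_force: 28.0
```

```bash
python3 look.py well pot .6209 .2786 w6
```

```text
24.55 [0.6203 0.2793 0.1622] [[-0.001, 1.0, 0.0], [1.0, 0.001, -0.0], [-0.0, 0.0, -1.0]] 0.06502249625383022
[[282.50260139 211.01896534]] (array([0.6229, 0.2826]), np.float32(37.26327), np.float32(19.815208)) [3.3 2.6 0. ]
```

View pics/w6.png

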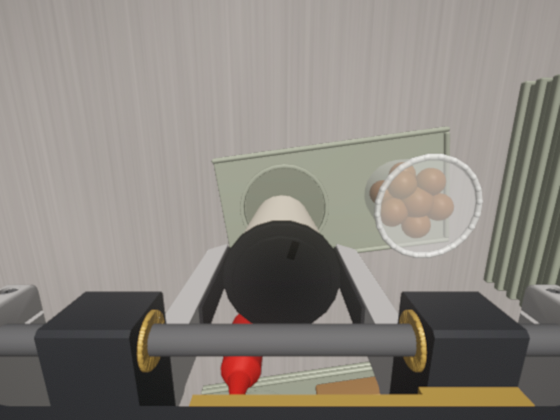

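The tall cup hangs above the pot well, whose centre is at about (285,206), so a 2 mm correction is needed. I'm lowering it.

Call:
carry_out:
  rows: [1,1,6,0,50,2,2,15,0,50,2,2,25,0,50,2,2,33,0,50,2,2,36,0,50]

```text
time_s: 25.05
ee_pos: [0.6217, 0.2806, 0.1241]
orientation: [[-0.001, 1.0, -0.002], [1.0, 0.001, -0.001], [-0.001, -0.002, -1.0]]
ft_force: [-0.1, -0.8, -2.9]
finger_gap: 0.065
finger_force: 28.0
```

Call:
carry_out:
  rows: [0,0,1,0,50,0,0,2.5,0,50,0,0,4,0,50,0,0,5.5,0,50,0,0,6,0,50]

```text
time_s: 25.55
ee_pos: [0.6226, 0.2812, 0.1201]
orientation: [[-0.001, 1.0, 0.0], [1.0, 0.001, 0.0], [0.0, 0.0, -1.0]]
ft_force: [0.9, -0.5, -3.3]
finger_gap: 0.0653
finger_force: 28.0
```

Call:
carry_out:
  rows: [0,0,0.5,0,50,0,0,1,0,50,0,0,1.5,0,50,0,0,2,0,50,0,0,2,0,50]

```text
time_s: 26.05
ee_pos: [0.6228, 0.2813, 0.1191]
orientation: [[-0.001, 1.0, 0.001], [1.0, 0.001, 0.0], [0.0, 0.001, -1.0]]
ft_force: [-0.9, -1.0, 5.6]
finger_gap: 0.0652
finger_force: 28.0
```

Contact reads +5.6 N, so it's on the floor. I'll release, rise and move back out of view.

Call:
carry_out:
  rows: [0,0,0,0,70,0,0,0,0,80,0,0,0,0,88,0,0,-5,0,88,0,0,-20,0,88]

```text
time_s: 26.55
ee_pos: [0.6217, 0.2807, 0.1371]
orientation: [[-0.001, 1.0, -0.003], [1.0, 0.001, -0.001], [-0.001, -0.003, -1.0]]
ft_force: [0.0, 0.6, -0.4]
finger_gap: 0.0878
finger_force: 0.0
```

Call:
carry_out:
  rows: [0,0,-30,0,94,0,0,-65,0,94,0,0,-100,0,94,0,0,-125,0,94,0,0,-130,0,94]

```text
time_s: 27.05
ee_pos: [0.6243, 0.2825, 0.2731]
orientation: [[-0.001, 1.0, 0.007], [1.0, 0.001, 0.004], [0.004, 0.007, -1.0]]
ft_force: [0.1, 0.5, -0.8]
finger_gap: 0.0938
finger_force: 0.0
```

Call:
carry_out:
  rows: [0,-30,0,0,94,0,-70,0,0,94,0,-110,0,0,94,0,-150,0,0,94,0,-190,0,0,94]

```text
time_s: 27.55
ee_pos: [0.4305, 0.2805, 0.2674]
orientation: [[-0.001, 1.0, -0.001], [1.0, 0.001, -0.001], [-0.001, -0.001, -1.0]]
ft_force: [-0.3, 0.4, 0.1]
finger_gap: 0.0942
finger_force: 0.0
```

Call:
carry_out:
  rows: [30,0,0,0,94,60,0,0,0,94,85,0,0,0,94,100,0,0,0,94,100,0,0,0,94]

```text
time_s: 28.05
ee_pos: [0.4316, 0.3827, 0.2674]
orientation: [[-0.004, 1.0, -0.001], [1.0, 0.004, 0.001], [0.001, -0.001, -1.0]]
ft_force: [0.2, -1.1, 0.8]
finger_gap: 0.0941
finger_force: 0.0
```

```bash
python3 - <<'E'
from h import *
img=optics.get_image('top'); m=optics.camera_model('top'); cv2.imwrite('pics/t7.png',img)
for k,p in dict(medium=(.5955,.0005),short=(.6208,-.2732),tall=(.621,.279)).items():
    H[k]=(H[k][0]+.006,H[k][1])
    x,a=lid(img,m,proj(m,[*p,H[k][0]])[0],k); print(k,x.round(4),p,round(a,2))
cv2.imwrite('pics/s7.png',optics.get_image('side'))
E
```

```text
medium [0.5934 0.0008] (0.5955, 0.0005) 0.89
short [ 0.62   -0.2742] (0.6208, -0.2732) 0.85
tall [0.6217 0.2786] (0.621, 0.279) 0.87
```

View pics/t7.png

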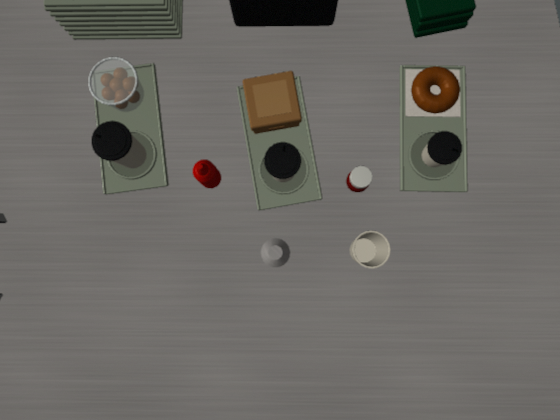

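View pics/s7.png

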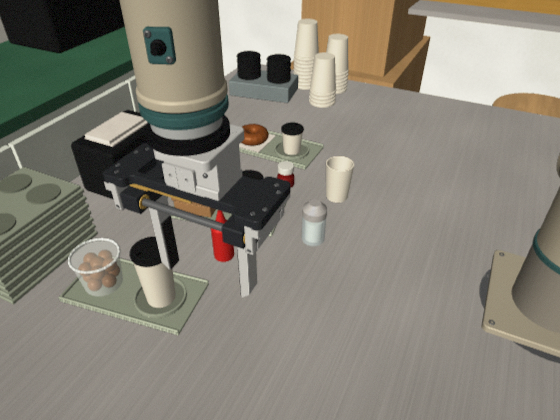

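The top view shows all three cups in their own wells, with lids within about 2 mm of the centres. The side view shows them upright and the gripper clear, and the bystanders are where they were. I'm handing the job in.

```bash
python3 -c "
from rig import job; print(job.finish_job())"
```

```text
the job is handed in; nothing more can be done
None
```

The job is handed in: by my last camera check, all three cups stand released and upright in their own wells, within about 2 mm of centre, with the bystanders untouched; no verdict was returned.

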